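Slide a plywood plaque under the stamping bridge and stamp it

TASK

Push the large plywood plaque, flat on the cutting mat, under the low metal bridge of the stamping jig until its leading edge sits square against the stop at the far end of the jig; do not lift or tip it. Then press the black knob on the bridge down until the stamp meets the plaque, and let it come back up. Leave the other things on the mat where they are.

Things in the scene. Friction and masses are not known exactly. Their poses are not given: they have to be found in the camera images.
- plaque: large loose plate of bare plywood, 100 mm (its x) by 140 mm (its y) by 10 mm thick, about 0.1 kg; origin at the centre of its underside, z up. It lies flat on a 3 mm thick green cutting mat (mat top at z = 0.003 m) on the robot's right of the jig, long side roughly along the jig's lane.
- jig: fixed steel stamping jig; origin on the mat surface below the middle of its bridge. Its lane runs along its own +y (roughly the robot's left); the plaque enters from -y. Side walls, 14 mm high, from y = -25 to +55 mm, leave 112 mm between them (x = -56 to +56 mm). Flared 12 mm high lead-ins reach to y = -60 mm, x = +-82 mm. The lane's floor is the mat itself.
- bridge (a point): middle of the lower edge of the bridge, on its entry side, 14 mm above the mat (jig x = 0, y = -25 mm). The aluminium bridge spans the lane from y = -25 to +25 mm of the jig; its top is 26 mm above the mat.
- stop (a point): foot of the stop's face, mid-lane (jig x = 0, y = +55 mm); the stop is 14 mm high and crosses the lane. With the plaque home its origin is 70 mm before this point (jig x = 0, y = -15 mm) and 60 mm of it stick out before the bridge.
- stamp_top (a point): centre of the top face of the stamp's round black knob (38 mm diameter), which stands upright in the middle of the bridge; 62 mm above the mat when up. Beneath it is a 20 mm rubber pad inside the bridge.
- stamp (a joint): how far the stamp is pressed down, m: 0 up, spring-returned; the pad meets a 10 mm thick plaque at 0.005; end of travel 0.007. The spring takes about 1 N to start and 3 N at 0.005.
- small_tag: bystander: small loose plywood tag 60 x 40 x 10 mm; origin under its centre
- jar: bystander: squat glass jar with black lid, 48 mm diameter, 55 mm high; origin under its centre
- dish: bystander: white ceramic paint dish, 80 mm diameter, 22 mm high, beyond the jig's stop; origin under its centre
- tape: bystander: cardboard tape ring 84 mm diameter, 22 mm high; origin under its centre
- cutter: bystander: black craft cutter lying flat, about 155 mm long (along its y), 18 mm wide, 15 mm high; origin under the middle of its handle
- tin: bystander: closed flat metal tin 62 x 92 x 20 mm; origin under its centre
- dabber: bystander: small turned wooden dabber standing on its 32 mm foot, 62 mm high; origin under its centre
Mind the look-alikes: they are no part of the job. Several things have the shape of the plaque; the one meant has the colours described above.

How it is judged:
By the outcome, as a careful person would: the job done as asked, in the order asked, and still so for the second after the job is handed in, with the robot touching nothing.
It also fails if it takes over 64 s, if anything falls off the work surface, if the arm or the gripper's body presses on something with over 40 N, if the wrist force passes 120 N, or if a joint passes its speed limit or range.

ROBOT

A 7-joint arm with a two-finger parallel gripper is mounted at the origin on the work surface. World frame = base frame: x ahead of the robot, y to its left, z up, the work surface at z = 0. Lengths are in m, angles in rad, forces in N, time in s.
With the tool pointing down it reaches from about 0.4 to 0.85 m from the base axis. Payload 4.5 kg.
Tool frame: the origin (TCP) lies midway between the tips of the shut fingers; the grasp point (between the pads) lies 19 mm behind it; z points along the fingers, y is the line along which they close (so a half turn about z gives the same grasp; the last joint's range is limited). The gripper opens to 88 mm and grips with 3 to 60 N. Pads are 18 mm wide; open, the fingers measure 123 mm over their backs; the gripper's body (75 mm by 187 mm) begins 45 mm behind the grasp point.
Start: joints at [1.147, 0.689, -0.195, 1.565, 0.157, 0.902, -0.215], TCP at [0.276, -0.561, 0.239] pointing down, gripper open.
Joint ranges: [-3.01, 3.01], [-0.46, 2.08], [-1.47, 1.51], [0.13, 2.56], [-1, 4.14], [0.04, 2.09], [-2.66, 2.66]. Speed limits (rad/s): [2.57, 2.57, 3.14, 3.14, 3.14, 3.14, 3.14].

INTERFACE

Orientations are given as a unit quaternion [x, y, z, w].
In Python, from plant import r gives the robot as it stands. The module is installed in compiled form; this text tells all that it offers.
- The arm moves only by the tool step_arm, never from a script. Its argument "series" is a list of rows, each a list of 7 numbers: the shift along the world's x, y, z in mm, then the turn, a rotation vector about the world's x, y, z in rad, then the closure, from 0 (fully open) to 1 (shut). A call has 1 to 20 rows; each row shifts and turns the commanded pose from where the row before left it; what a row does not reach is not made up. A row lasts 1/10 s, in which the tool goes at most 50 mm and 8.59 degrees, less where a joint would pass 70% of its speed; a pose out of reach is approached as far as the arm can. A call is refused whole if a number of a shift passes 50 or a number of a turn 0.15, either way. A call with a gripper value outside its range is refused whole. The fingers move at their own pace and stop on an object; "force" is the grip in N (left out, the last holds). Time passes only in rows, so rows that do not move let the fingers close. It gives the time, the measured TCP pose, the force, the opening and the grip force at its end, in the units of the state.
- r.get_state(): the state, without advancing time (a new reading comes with each control period).
- r.snapshot(name): name is "side" or "top" or "wrist"; returns (picture, depth): 480x640x3 uint8, blue, green, red; 480x640 float32, m along the optical axis (not along the pixel's ray), 0 where there is no reading.
- r.get_calibration(name): a dict with "intrinsics" (3x3 intrinsics, pixels), "pose" (4x4, takes a point from camera to world coordinates). Camera axes: x right, y up, looking along -z (the intrinsics and any distortion apply to the point x, -y, -z); pixel columns grow to the right and rows downward; lengths in m; the calibration is good to about 2 mm. A picture is of the moment at which its call begins: read the wrist's pose just before it. get_calibration takes no time and is no camera call; for the wrist camera it gives the pose at the moment of the call.
- r.finish_job(): hands the job in; it is judged then, once.
The state is a dict: "clock": time; "q": joint angles; "qd": joint speeds; "joint_torque": joint torques, N m; "tool_pos": TCP position; "eef_rot": TCP orientation; "contact_force": force on the tool from outside, world axes, zero at the start; "moment": the same for the moment, N m; "opening": opening from 0.0 (shut) to 1.0 (fully open); "finger_force": force on a finger pad.
Only numpy, scipy, OpenCV 4.12 (cv2) and the standard library are available. Lean on these libraries where they do the work, as an engineer would, in place of code of your own. Each camera call takes 0.05 s, during which the arm holds its last target. There are 200 camera calls.

## Working session

There is one attempt and no reset: what is moved stays moved. The work goes in short steps, Python scripts to look and compute and a tool call to move; the robot and the scene stay as the last step left them, time stands still between calls to the robot, and variables do not carry over. Pictures are saved under pics/ and viewed, at most 10 in all, crops included, and the job is handed in when it is done.

Besides the shell and the picture viewer there is one more tool, called after ">>>" as name(argument=value, ...), one argument or row to a line, values as JSON. step_arm: Moves the arm, as the interface text tells. Its arguments: {"type":"object","properties":{"series":{"type":"array"},"force":{"type":"number"}},"required":["series"]}

```bash
mkdir -p pics; cat > h.py <<'E'
import numpy as np, cv2
from plant import r
def snap(cam,fn):
    c=r.get_calibration(cam); p,d=r.snapshot(cam); cv2.imwrite('pics/'+fn+'.png',p); np.savez('pics/'+fn+'.npz',d=d,K=c['intrinsics'],T=c['pose'],p=p)
    return p,d,c
def w(fn,u,v,z=None):
    f=np.load('pics/'+fn+'.npz'); K=np.array(f['K']);T=np.array(f['T'])
    ray=np.array([(u-K[0,2])/K[0,0],-(v-K[1,2])/K[1,1],-1.])
    if z is None: s=f['d'][int(round(v)),int(round(u))]
    else: s=(z-T[2,3])/(T[:3,:3]@ray)[2]
    return T[:3,:3]@(ray*s)+T[:3,3]
E
python3 - <<'E'
from h import *
c=r.get_calibration('top');print(c)
snap('top','t1');snap('side','s1');s=r.get_state();print(s['eef_rot'],s['contact_force'])
E
```

```text
{'intrinsics': array([[562.86612517,   0.        , 317.65161065],
       [  0.        , 562.86612517, 237.7551834 ],
       [  0.        ,   0.        ,   1.        ]]), 'pose': array([[ 0.02126081,  0.98829402, -0.15107255,  0.23717998],
       [-0.99968272,  0.01897326, -0.01656755, -0.15608788],
       [-0.01350727,  0.15137686,  0.98838383,  1.65220117],
       [ 0.        ,  0.        ,  0.        ,  1.        ]])}
[ 9.73902403e-01  2.26965735e-01 -2.37289232e-04 -7.79466005e-04] [-0.12213977  0.30952    -0.39412925]
```

View pics/t1.png

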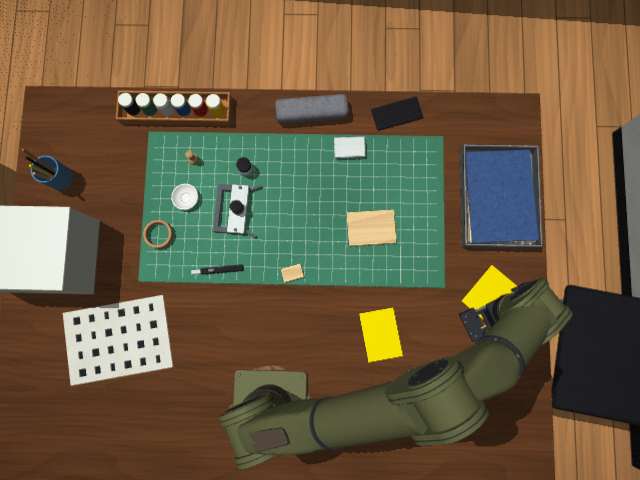

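View pics/s1.png

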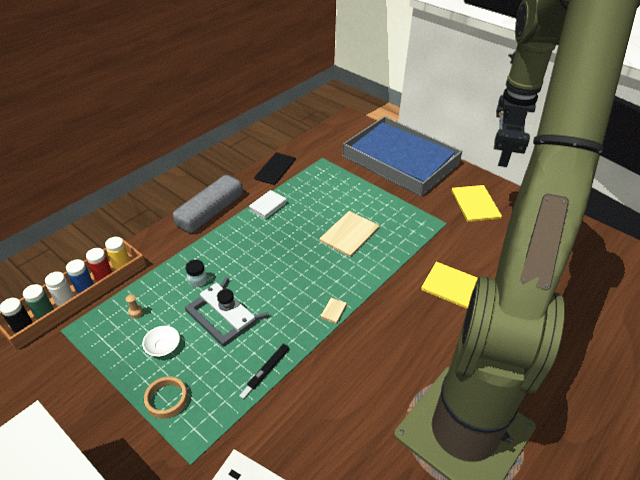

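The top view shows the plaque at about (371,228), the jig at about (232,209) with its knob at (237,207), and the jar at (245,167). The cutter is at (217,270) and the tag at (292,273). I'll enlarge the lane area.

```bash
python3 - <<'E'
from h import *
p=np.load('pics/t1.npz')['p']
cv2.imwrite('pics/c1.png',cv2.resize(p[150:290,200:400],None,fx=4,fy=4,interpolation=cv2.INTER_CUBIC))
E
```

```text
(no output)
```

View pics/c1.png

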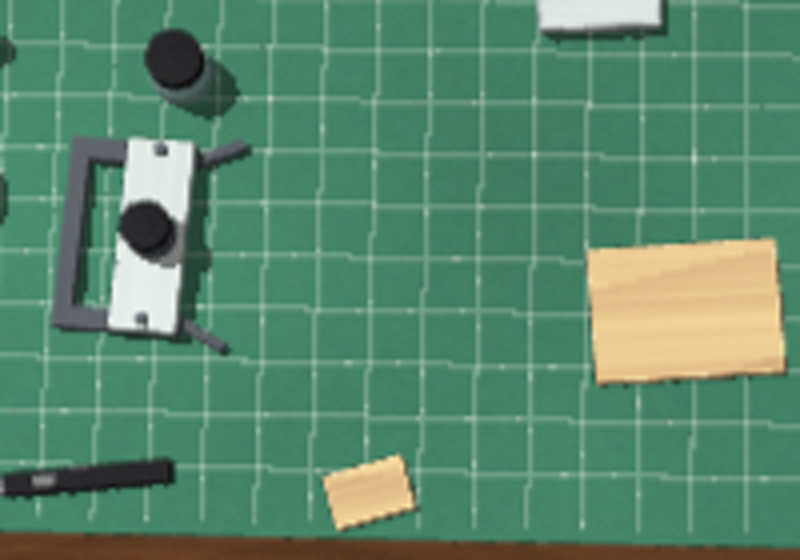

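```bash
python3 - <<'E'
from h import *
def P(u,v,z): return w('t1',200+(u-1.5)/4,150+(v-1.5)/4,z)[:2]*1000
pl=np.array([P(*a,.013) for a in [(587,250),(775,239),(786,373),(598,384)]])
print('plaque',pl.round(),pl.mean(0).round(1)); 
for a,b in((0,1),(1,2),(3,2),(0,3)): d=pl[b]-pl[a];print(np.hypot(*d).round(),np.degrees(np.arctan2(d[1],d[0])).round(1))
br=np.array([P(*a,.029) for a in [(128,139),(195,142),(177,334),(107,331)]]);print('br',br.round(),br.mean(0))
for a,b in((1,2),(0,3)): d=br[b]-br[a];print(np.hypot(*d).round(),np.degrees(np.arctan2(d[1],d[0])).round(1))
st=np.array([P(*a,.017) for a in [(74,138),(53,326),(92,160),(74,308)]]);print('st',st.round())
for a,b in((0,1),(2,3)): d=st[b]-st[a];print(np.hypot(*d).round(),np.degrees(np.arctan2(d[1],d[0])).round(1))
print('screw/knob',P(160,149,.029),P(141,318,.029),P(147,226,.065))
for n,a in dict(jar=(175,60,.058),tag=(370,492,.013),cutter=(172,470,.015)).items(): print(n,P(*a).round())
print(w('t1',200+147/4,150+226/4))
print('plaque depth',w('t1',371,228),w('t1',340,180))
E
```

```text
plaque [[ 566. -212.]
 [ 577. -351.]
 [ 477. -359.]
 [ 466. -222.]] [ 521.6 -286.1]
140.0 -85.5
101.0 -175.3
138.0 -85.5
101.0 -174.6
br [[641. 130.]
 [639.  80.]
 [495.  87.]
 [496. 139.]] [567.67138265 108.91678255]
145.0 177.1
145.0 176.4
st [[644. 172.]
 [501. 181.]
 [627. 158.]
 [515. 166.]]
143.0 176.5
113.0 175.9
screw/knob [633.39457238 105.64317732] [506.2062789  114.21762524] [567.53013095 106.8192114 ]
jar [693.  93.]
tag [383. -56.]
cutter [396.  89.]
[0.56705529 0.10617155 0.0620701 ]
plaque depth [ 0.51991751 -0.28540641  0.01267653] [ 0.66853974 -0.19214906 -0.0052774 ]
```

Jig origin is about (567.5, 108) with yaw −3.7°, which puts the stop at (571, 163), as measured. The plaque is at (521.6, −286) with yaw +4.6°, measures 140×100, and its top is at z = 0.013, so everything agrees. My plan is to square the plaque onto the lane line from its −x side with the open fingers, then push it from behind with both fingers.

>>> step_arm(
  series=[
    [20.5,34,-10,0,0,-0.0653,0],
    [20.5,34,-10,0,0,-0.0653,0],
    [20.5,34,-10,0,0,-0.0653,0],
    [20.5,34,-10,0,0,-0.0653,0],
    [20.5,34,-10,0,0,-0.0653,0],
    [20.5,34,-10,0,0,-0.0653,0],
    [20.5,34,-10,0,0,-0.0653,0],
    [20.5,34,-10,0,0,-0.0653,0],
    [0,0,-30,0,0,0,0],
    [0,0,-30,0,0,0,0],
    [0,0,-30,0,0,0,0],
    [0,0,-30,0,0,0,0],
    [0,0,0,0,0,0,0],
    [0,0,0,0,0,0,0],
  ],
)

```text
clock: 1.5
tool_pos: [0.44, -0.2885, 0.0387]
eef_rot: [0.999, -0.032, -0.001, -0.0]
contact_force: [-0.0, -0.6, -0.1]
opening: 0.999
finger_force: 0.0
```

>>> step_arm(
  series=[
    [0,0,-15,0,0,0,0],
    [0,0,-10,0,0,0,0],
    [0,0,-5,0,0,0,0],
    [0,0,0,0,0,0,0],
    [5,-0.3,0,0,0,0,0],
    [5,-0.3,0,0,0,0,0],
    [5,-0.3,0,0,0,0,0],
    [5,-0.3,0,0,0,0,0],
    [5,-0.3,0,0,0,0,0],
    [5,-0.3,0,0,0,0,0],
    [5,-0.3,0,0,0,0,0],
    [5,-0.3,0,0,0,0,0],
    [3,-0.2,0,0,0,0,0],
    [0,0,0,0,0,0,0],
    [0,0,0,0,0,0,0],
  ],
)

```text
clock: 3.0
tool_pos: [0.4835, -0.2914, 0.0088]
eef_rot: [0.999, -0.032, 0.0, 0.0]
contact_force: [-0.2, -0.7, 0.6]
opening: 1.004
finger_force: 0.0
```

```bash
python3 - <<'E'
from h import *
p,d,c=snap('top','t2')
print(c['pose'][2,3])
cv2.imwrite('pics/c2.png',cv2.resize(p[150:290,200:400],None,fx=4,fy=4,interpolation=cv2.INTER_CUBIC))
E
```

```text
1.6522011724022423
```

View pics/c2.png

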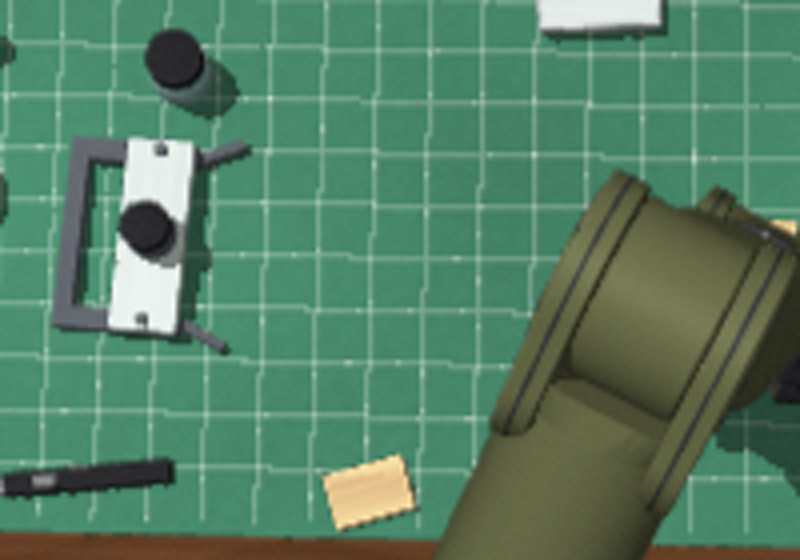

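The arm hides the plaque here. I'll retreat, move behind it while turning 90°, then look again.

>>> step_arm(
  series=[
    [-6,0,0,0,0,0,0],
    [-6,0,0,0,0,0,0],
    [0,0,25,0,0,0,0],
    [0,0,25,0,0,0,0],
    [5.9,-8.5,0,0,0,0.1428,0],
    [5.9,-8.5,0,0,0,0.1428,0],
    [5.9,-8.5,0,0,0,0.1428,0],
    [5.9,-8.5,0,0,0,0.1428,0],
    [5.9,-8.5,0,0,0,0.1428,0],
    [5.9,-8.5,0,0,0,0.1428,0],
    [5.9,-8.5,0,0,0,0.1428,0],
    [5.9,-8.5,0,0,0,0.1428,0],
    [5.9,-8.5,0,0,0,0.1428,0],
    [5.9,-8.5,0,0,0,0.1428,0],
    [5.9,-8.5,0,0,0,0.1428,0],
    [0,0,0,0,0,0,0],
    [0,0,0,0,0,0,0],
  ],
)

```text
clock: 4.75
tool_pos: [0.5351, -0.3845, 0.0584]
eef_rot: [0.731, 0.683, -0.0, -0.001]
contact_force: [0.1, 0.7, -0.4]
opening: 0.997
finger_force: 0.0
```

```bash
python3 - <<'E'
from h import *
p,d,c=snap('top','t3'); q=snap('wrist','w3')[0]
a=cv2.resize(p[180:260,310:430],None,fx=5,fy=5,interpolation=cv2.INTER_CUBIC)
cv2.imwrite('pics/c3.png',a)
E
```

```text
(no output)
```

View pics/c3.png

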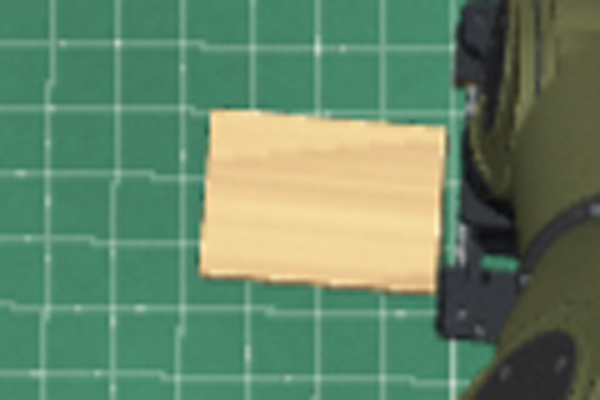

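The plaque is now nearly parallel to the lane, with crop corners at (211,111), (446,127), (436,293) and (201,275).

```bash
python3 - <<'E'
from h import *
pl=np.array([w('t3',310+(u-2)/5,180+(v-2)/5,.013)[:2]*1000 for u,v in [(211,111),(446,127),(436,293),(201,275)]])
c=pl.mean(0);print(pl.round(),c.round(1))
for a,b in((1,0),(2,3),(2,1),(3,0)): d=pl[b]-pl[a];print(np.hypot(*d).round(),np.degrees(np.arctan2(d[1],d[0])).round(1))
t=np.radians(-3.7);d=c-[567.5,108];print('jig x,y',d@[np.cos(t),np.sin(t)],d@[-np.sin(t),np.cos(t)])
E
```

```text
[[ 598. -228.]
 [ 591. -367.]
 [ 491. -361.]
 [ 499. -223.]] [ 544.6 -294.9]
140.0 87.1
138.0 86.7
100.0 -3.4
99.0 -2.7
jig x,y 3.115179338606854 -403.53631266919774
```

Lateral error is 3 mm and yaw is within 1°. I'll lower and push up to the lane entry.

>>> step_arm(
  series=[
    [2.5,0,-20,0,0,0,0],
    [2.5,0,-20,0,0,0,0],
    [0,0,-10,0,0,0,0],
    [0,0,0,0,0,0,0],
    [0.3,5,0,0,0,0,0],
    [0.3,5,0,0,0,0,0],
    [0.3,5,0,0,0,0,0],
    [0.5,10,0,0,0,0,0],
    [0.8,15,0,0,0,0,0],
    [0.8,15,0,0,0,0,0],
    [0.8,15,0,0,0,0,0],
    [0.8,15,0,0,0,0,0],
    [0.8,15,0,0,0,0,0],
    [0.8,15,0,0,0,0,0],
    [0.8,15,0,0,0,0,0],
    [0.8,15,0,0,0,0,0],
    [0.8,15,0,0,0,0,0],
    [0.8,15,0,0,0,0,0],
    [0.5,10,0,0,0,0,0],
    [0.3,5,0,0,0,0,0],
  ],
)

```text
clock: 6.85
tool_pos: [0.5515, -0.1928, 0.0087]
eef_rot: [0.729, 0.685, 0.0, -0.0]
contact_force: [0.7, -1.8, 0.8]
opening: 1.0
finger_force: 0.7
```

>>> step_arm(
  series=[
    [0.5,10,0,0,0,0,0],
    [0.5,10,0,0,0,0,0],
    [0.5,10,0,0,0,0,0],
    [0.5,10,0,0,0,0,0],
    [0.5,10,0,0,0,0,0],
    [0.5,10,0,0,0,0,0],
    [0.3,5,0,0,0,0,0],
    [0.2,3,0,0,0,0,0],
    [0,0,0,0,0,0,0],
    [0,0,0,0,0,0,0],
  ],
)

```text
clock: 7.85
tool_pos: [0.5549, -0.127, 0.0087]
eef_rot: [0.73, 0.684, -0.0, 0.0]
contact_force: [-1.2, -0.2, 0.6]
opening: 0.998
finger_force: 0.0
```

```bash
python3 - <<'E'
from h import *
p,d,c=snap('top','t4')
cv2.imwrite('pics/c4.png',cv2.resize(p[160:260,200:360],None,fx=5,fy=5,interpolation=cv2.INTER_CUBIC))
E
```

```text
(no output)
```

View pics/c4.png

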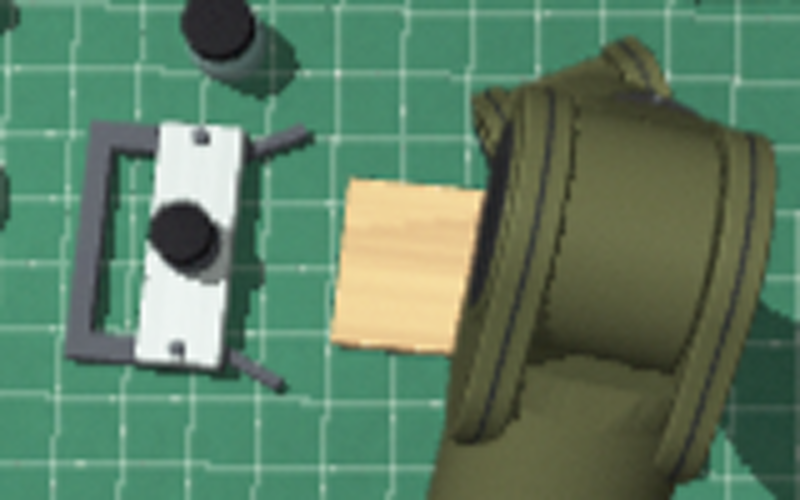

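The plaque's leading corners are at crop (350,180) and (331,346), with the lead-ins at (305,130) and (280,385).

```bash
python3 - <<'E'
from h import *
f=lambda u,v,z:w('t4',200+(u-2)/5,160+(v-2)/5,z)[:2]*1000
a,b=f(350,180,.013),f(331,346,.013);e=f(455,354,.013);g=f(482,190,.013)
t=np.radians(-3.7);R=np.array([[np.cos(t),np.sin(t)],[-np.sin(t),np.cos(t)]])
print(a,b,np.degrees(np.arctan2(*(a-b)[::-1])),[np.degrees(np.arctan2(*(p-q)[::-1])) for p,q in((b,e),(a,g))])
for p in(a,b,(a+b)/2,np.array([554.9,-127.])): print(R@(p-[567.5,108]))
# lane: inner stop corners (110,150) (90,333)
for p in((110,150),(90,333)): print(R@(f(*p,.017)-[567.5,108]))
E
```

```text
[612.2127205   17.47637655] [511.57182193  25.29034077] -4.439654076146037 [np.float64(87.35281793234012), np.float64(86.61766569887153)]
[ 50.4612205 -87.4495226]
[-50.47415717 -86.14643515]
[-6.46833611e-03 -8.67979789e+01]
[   2.59135565 -235.32327738]
[55.96353311 56.86633729]
[-55.26376326  56.30821412]
```

Centred and square, with 142 mm to go. I'll push 132 mm first and then creep.

>>> step_arm(
  series=[
    [0.3,5,0,0,0,0,0],
    [0.6,9,0,0,0,0,0],
    [0.6,9,0,0,0,0,0],
    [0.6,9,0,0,0,0,0],
    [0.6,9,0,0,0,0,0],
    [0.6,9,0,0,0,0,0],
    [0.6,9,0,0,0,0,0],
    [0.6,9,0,0,0,0,0],
    [0.6,9,0,0,0,0,0],
    [0.6,9,0,0,0,0,0],
    [0.6,9,0,0,0,0,0],
    [0.6,9,0,0,0,0,0],
    [0.6,9,0,0,0,0,0],
    [0.6,9,0,0,0,0,0],
    [0.4,6,0,0,0,0,0],
    [0.2,4,0,0,0,0,0],
    [0,0,0,0,0,0,0],
    [0,0,0,0,0,0,0],
  ],
)

```text
clock: 9.7
tool_pos: [0.5636, 0.005, 0.0088]
eef_rot: [0.73, 0.684, -0.0, 0.0]
contact_force: [-0.3, -0.2, -0.1]
opening: 0.999
finger_force: 0.0
```

>>> step_arm(
  series=[
    [0.1,2,0,0,0,0,0],
    [0.1,2,0,0,0,0,0],
    [0.1,2,0,0,0,0,0],
    [0.1,1,0,0,0,0,0],
    [0,0,0,0,0,0,0],
    [0,0,0,0,0,0,0],
  ],
)

```text
clock: 10.3
tool_pos: [0.564, 0.0125, 0.0088]
eef_rot: [0.73, 0.684, 0.0, -0.0]
contact_force: [0.1, -0.6, -0.3]
opening: 1.0
finger_force: 0.0
```

>>> step_arm(
  series=[
    [0.1,1,0,0,0,0,0],
    [0.1,1,0,0,0,0,0],
    [0,0,0,0,0,0,0],
  ],
)

```text
clock: 10.6
tool_pos: [0.5642, 0.0143, 0.0087]
eef_rot: [0.73, 0.684, 0.0, 0.0]
contact_force: [0.7, -1.2, 0.1]
opening: 1.002
finger_force: 0.2
```

>>> step_arm(
  series=[
    [0.1,1,0,0,0,0,0],
    [0.1,1,0,0,0,0,0],
    [0,0,0,0,0,0,0],
  ],
)

```text
clock: 10.9
tool_pos: [0.5645, 0.0162, 0.0087]
eef_rot: [0.73, 0.684, -0.0, 0.0]
contact_force: [-0.7, -1.5, 0.8]
opening: 0.999
finger_force: 0.5
```

>>> step_arm(
  series=[
    [0.1,1,0,0,0,0,0],
    [0.1,1,0,0,0,0,0],
    [0,0,0,0,0,0,0],
  ],
)

```text
clock: 11.2
tool_pos: [0.5647, 0.0165, 0.0088]
eef_rot: [0.73, 0.683, -0.001, 0.001]
contact_force: [0.7, -4.7, 1.0]
opening: 0.998
finger_force: 2.4
```

>>> step_arm(
  series=[
    [0,1,0,0,0,0,0],
    [0,0,0,0,0,0,0],
  ],
)

```text
clock: 11.4
tool_pos: [0.5652, 0.0174, 0.0088]
eef_rot: [0.73, 0.683, -0.0, 0.001]
contact_force: [1.7, -5.9, 0.2]
opening: 0.999
finger_force: 2.7
```

>>> step_arm(
  series=[
    [0,1,0,0,0,0,0],
    [0,1,0,0,0,0,0],
    [0,0,0,0,0,0,0],
  ],
)

```text
clock: 11.7
tool_pos: [0.5652, 0.0175, 0.0088]
eef_rot: [0.73, 0.683, -0.001, 0.002]
contact_force: [1.6, -8.9, -0.3]
opening: 1.003
finger_force: 4.3
```

```bash
python3 - <<'E'
from h import *
p,d,c=snap('top','t5'); s=r.get_state(); print(s['contact_force'],s['moment'],s['tool_pos'])
a=cv2.resize(p[175:245,205:285],None,fx=7,fy=7,interpolation=cv2.INTER_CUBIC)
cv2.imwrite('pics/c5.png',a)
E
```

```text
[ 1.76297706 -7.67329184  0.35613715] [-1.81465871 -0.47679371  0.06951324] [0.56511574 0.0174836  0.00881306]
```

View pics/c5.png

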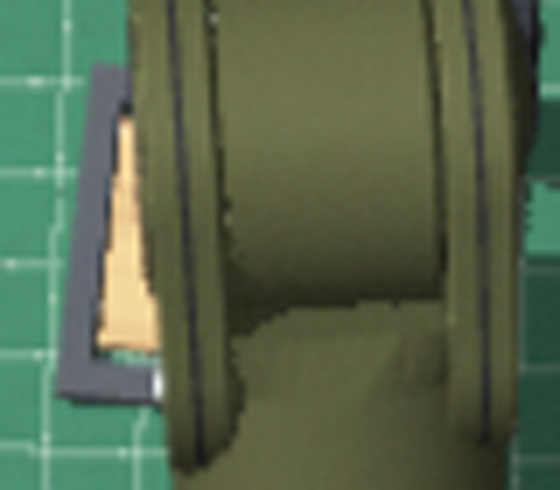

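The plaque's leading edge lies along the full stop face and the push has stalled at 8 N, so it is home. Now I'll back off, rise, shut the fingers and go over the knob.

>>> step_arm(
  series=[
    [0,-5,0,0,0,0,0],
    [-0.5,-10,0,0,0,0,0],
    [-0.5,-8,0,0,0,0,0],
    [0,0,30,0,0,0,1],
    [0,0,35,0,0,0,1],
    [0,0,30,0,0,0,1],
    [0.5,20,0,0,0,0,1],
    [0.5,22,0,0,0,0,1],
    [0.5,25,0,0,0,0,1],
    [0.5,25,0,0,0,0,1],
    [0.5,16,0,0,0,0,1],
    [0,0,0,0,0,0,1],
    [0,0,0,0,0,0,1],
  ],
)

```text
clock: 13.05
tool_pos: [0.5659, 0.1051, 0.1036]
eef_rot: [0.73, 0.684, -0.001, 0.0]
contact_force: [-0.1, -0.5, 0.3]
opening: 0.113
finger_force: 0.0
```

>>> step_arm(
  series=[
    [1,2,-10,0,0,0,1],
    [0.5,0.4,-10,0,0,0,1],
    [0,0,-8,0,0,0,1],
    [0,0,-5,0,0,0,1],
    [0,0,0,0,0,0,1],
    [0,0,0,0,0,0,1],
  ],
)

```text
clock: 13.65
tool_pos: [0.5675, 0.1086, 0.0706]
eef_rot: [0.73, 0.684, -0.0, -0.0]
contact_force: [-0.4, -0.9, -0.5]
opening: 0.003
finger_force: 0.0
```

>>> step_arm(
  series=[
    [0,0,-2,0,0,0,1],
    [0,0,-2,0,0,0,1],
    [0,0,-2,0,0,0,1],
    [0,0,-1,0,0,0,1],
    [0,0,0,0,0,0,1],
    [0,0,0,0,0,0,1],
  ],
)

```text
clock: 14.25
tool_pos: [0.5677, 0.1087, 0.0639]
eef_rot: [0.73, 0.684, 0.0, 0.0]
contact_force: [0.0, -0.6, 1.1]
opening: 0.002
finger_force: 0.8
```

>>> step_arm(
  series=[
    [0,0,-1,0,0,0,1],
    [0,0,-1,0,0,0,1],
    [0,0,0,0,0,0,1],
    [0,0,0,0,0,0,1],
  ],
)

```text
clock: 14.65
tool_pos: [0.5677, 0.1087, 0.0618]
eef_rot: [0.73, 0.684, 0.0, 0.0]
contact_force: [0.5, 0.1, 1.8]
opening: 0.006
finger_force: 1.2
```

Contact is on the spring; I'll keep going until the force jumps.

>>> step_arm(
  series=[
    [0,0,-1,0,0,0,1],
    [0,0,-1,0,0,0,1],
    [0,0,0,0,0,0,1],
    [0,0,0,0,0,0,1],
  ],
)

```text
clock: 15.05
tool_pos: [0.5677, 0.1087, 0.0605]
eef_rot: [0.73, 0.684, 0.0, 0.0]
contact_force: [-1.3, -0.6, 7.9]
opening: 0.01
finger_force: 4.4
```

>>> step_arm(
  series=[
    [0,0,-1,0,0,0,1],
    [0,0,-1,0,0,0,1],
    [0,0,0,0,0,0,1],
    [0,0,0,0,0,0,1],
  ],
)

```text
clock: 15.45
tool_pos: [0.5678, 0.1087, 0.0604]
eef_rot: [0.73, 0.684, 0.0, 0.001]
contact_force: [-5.1, -1.7, 24.4]
opening: 0.008
finger_force: 12.5
```

The travel stopped dead at about 5 mm and 24 N, so the stamp has met the plaque. Now I'll rise clear and check the plaque.

>>> step_arm(
  series=[
    [0,0,3,0,0,0,1],
    [0,0,4,0,0,0,1],
    [0,0,10,0,0,0,1],
    [0,0,40,0,0,0,1],
    [0,0,40,0,0,0,1],
    [0,-40,20,0,0,0,1],
    [0,-50,0,0,0,0,1],
    [0,-50,0,0,0,0,1],
    [0,-50,0,0,0,0,1],
    [0,-50,0,0,0,0,1],
    [0,-50,0,0,0,0,1],
    [0,0,0,0,0,0,1],
    [0,0,0,0,0,0,1],
  ],
)

```text
clock: 16.75
tool_pos: [0.5667, -0.1831, 0.1745]
eef_rot: [0.731, 0.682, -0.0, -0.0]
contact_force: [0.3, 1.6, 0.9]
opening: 0.002
finger_force: 0.0
```

```bash
python3 - <<'E'
from h import *
p,d,c=snap('top','t6')
cv2.imwrite('pics/c6.png',cv2.resize(p[145:265,195:305],None,fx=5,fy=5,interpolation=cv2.INTER_CUBIC))
E
```

```text
(no output)
```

View pics/c6.png

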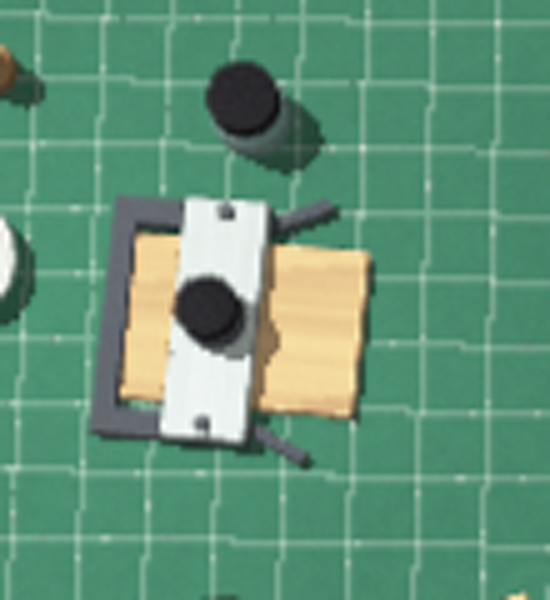

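The plaque's leading edge, (134,235) to (120,400), follows the stop, and the trailing corners are at (372,252) and (353,418). I'll check these numerically.

```bash
python3 - <<'E'
from h import *
f=lambda u,v,z:w('t6',195+(u-2)/5,145+(v-2)/5,z)[:2]*1000
t=np.radians(-3.7);R=np.array([[np.cos(t),np.sin(t)],[-np.sin(t),np.cos(t)]])
for p in((372,252),(353,418),(134,235),(120,400)): print((R@(f(*p,.013)-[567.5,108])).round(1))
print(w('t6',195+208/5,145+306/5),w('t1',195+208/5,145+306/5))
E
```

```text
[ 52.1 -85.5]
[-48.8 -84.2]
[50.7 57.6]
[-49.6  54.7]
[0.56759586 0.10637755 0.06368129] [0.56790249 0.10662113 0.06220712]
```

The trailing edge is at −85 as it should be, the plaque is square, and the knob is back up.

```bash
python3 -c "
from plant import r
print(r.finish_job())"
```

```text
the job is handed in; nothing more can be done
None
```

The plaque was pushed flat under the bridge and sits square against the stop, the knob was pressed until the stamp met the plaque and came back up, none of the other things were touched, and the job is handed in (about 17 s of the 64 s used).

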